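# Let the casting down on the ratchet bench lift

### The arm

A 6-joint arm with a two-finger parallel gripper is mounted at the origin on the work surface. World frame = base frame: x ahead of the robot, y to its left, z up, the work surface at z = 0. Lengths are in m, angles in degrees, forces in N, time in s.
With the tool pointing down it reaches from about 0.25 to 0.725 m from the base axis. Payload 9.7 kg.
Tool frame: the origin (TCP) lies at the very end of the fingers, on their centre line; the grasp point (between the pads) lies 19 mm behind it; z points along the fingers, y is the line along which they close (so a half turn about z gives the same grasp; the last joint's range is limited). The gripper opens to 85 mm and grips with 20 to 120 N. Pads are 22 mm wide; open, the fingers measure 114 mm over their backs; the gripper's body (76 mm by 85 mm) begins 54 mm behind the grasp point. The pads swing forward as they close: fully open they stand 13 mm farther back than shut.
Start: joints at [65.89, 4.979, 10.078, 95.1, 0, 90], TCP at [0.225, 0.502, 0.231] pointing down, gripper open.
Joint ranges: [-179.16, 179.16], [-48.56, 103.87], [-65.8, 70.77], [-126.05, 130.52], [-82.76, 87.17], [-180, 180]. Speed limits (degrees/s): [127.2, 127.2, 147.25, 180, 180, 180].

### API

Orientations are given as [roll, pitch, yaw] about the fixed x, y, z axes, in that order (R = Rz(yaw) Ry(pitch) Rx(roll)).
In Python, from workcell import telemetry, optics, workorder gives the robot as it stands.
- The arm moves only by the shell command python3 -m handwheel 'ROWS' [FORCE]. ROWS is JSON, a list of rows, each an object of numbers: "tx", "ty", "tz": the shift along the tool's x, y, z in m; "ax", "ay", "az": the turn, a rotation vector about the tool's x, y, z in degrees; "jaw": the gripper command: -1 is shut, 1 is fully open, values between are in proportion. A call has exactly 10 rows; each row shifts and turns the commanded pose from where the row before left it, along the tool's axes as they then stand; what a row does not reach is not made up. A row lasts 1/8 s, in which the tool goes at most 62.5 mm and 10.7 degrees, less where a joint would pass 70% of its speed; a pose out of reach is approached as far as the arm can. A call is refused whole if a number of a shift passes 0.0625 or a number of a turn 10.7, either way. A call with a gripper value outside its range is refused whole. The fingers move at their own pace and stop on an object; FORCE is the grip in N (left out, the last holds). Time passes only in rows, so rows that do not move let the fingers close, or fill a call up. It gives the time, the measured TCP pose, the force, the opening and the grip force at its end, in the units of the state.
- telemetry.get_obs(): the state, without advancing time (a new reading comes with each control period).
- optics.camera(name): name is "scene" or "top" or "wrist"; returns a dict with "color" (420x560x3 uint8, red, green, blue), "K" (3x3 intrinsics, pixels), "k1" (the pictures are not rectified: a ray, as slopes to the right and down, at radius r is drawn at 1 + k1 r^2 times it, then the intrinsics apply), "extrinsics" (4x4, takes a point from camera to world coordinates); the wrist camera has in their place "mount" (4x4, takes a point from camera to tool coordinates, whose origin is the TCP and whose axes are the flange's). Camera axes: x right, y down, z forward; pixel columns grow to the right and rows downward; lengths in m; the calibration is good to about 2 mm. A picture is of the moment at which its call begins: read the wrist's pose just before it. There is no depth.
- workorder.job_done(): hands the job in; it is judged then, once.
The state is a dict: "time": time; "q": joint angles; "qd": joint speeds; "joint_efforts": joint torques, N m; "ee_pos": TCP position; "tcp_rot": TCP orientation; "wrist_force": force on the tool from outside, world axes, zero at the start; "torque": the same for the moment, N m; "opening": finger opening in m; "grasp_force": force on a finger pad.
Only numpy, scipy, OpenCV 4.12 (cv2) and the standard library are available. Lean on these libraries where they do the work, as an engineer would, in place of code of your own. Each camera call takes 0.05 s, during which the arm holds its last target. There are 200 camera calls.

### The job

A throttle-body casting hangs on the ratchet of the bench lift. Swing the yellow pawl lever over to release, then take the red crank knob, wind up a little so that the pawl drops out of its tooth, and let the crank turn back slowly under the load, never letting it run away, until the casting's carriage sits with its weight on the rubber-topped jack below. Set it down gently without forcing the crank on once it has landed, then let go of everything, and leave the things lying around the lift alone.

Things in the scene. Friction and masses are not known exactly. Their poses are not given: they have to be found in the camera images.
- winch: the grey bench lift, screwed to the bench: base plate 270 x 430 mm, gearbox 130 x 130 mm with top 110 mm above the bench, and a square column 40 mm wide, 268 mm high. Origin: on the bench under the crank's axis; its x and y axes (below: lift x, lift y) turn with it. Column centre at lift (-75, 225) mm. It stands in a different place and at a different yaw each time
- crank (a joint): crank angle (rad), 0 at the start; grows as the crank turns back (anticlockwise from above), lowering the load 20 mm per rad; negative is wound up (clockwise). Range -2.0 to 4.2. The load pushes it back with 0.6 N m (give or take a fifth), 6.5 N at the knob; gear drag 0.06 N m. Let go with the pawl out it runs away; over 2.2 rad/s (200 mm/s at the knob) is running away
- crank_axis (a point): point on the crank's upright axis, at the top of the 10 mm thick steel crank arm, 163 mm above the bench
- knob_grip (a point): middle of the upright red knob, 26 mm diameter, 60 mm tall, standing on the crank arm 90 mm from the axis; its middle is 197 mm above the bench. The knob spins freely on its pin, so a gripper need not turn with the crank
- lever (a joint): pawl lever angle in rad: at 0 (the start) the spring holds the pawl in, 0.8 (end stop) the spring pulls it out; counts as over past 0.6. Grows anticlockwise seen from above; stiff (0.12 N m, about 3 N at the post), stays where left
- lever_post (a point): middle of the yellow upright post at the lever's end, 14 mm diameter, free height 28 mm, middle 150 mm above the bench, top 165 mm. It stands on a 12 mm wide lever, 65 mm from the pivot
- lever_pivot (a point): point on the lever's and pawl's common upright axis, 150 mm above the bench
- lift: carriage: dark plate 150 x 100 x 8 mm with a grey throttle body (3 kg in all); origin: centre of the plate's underside, 115 mm above the bench at the start. Below stands the jack, springy rubber pad 52 mm wide, its top set 53 to 75 mm above the bench, not measured: on landing the crank's push fades to nothing over 7 mm of knob travel; each further mm adds 4 N on the pad; over 90 N is too hard
- spanner: bystander: spanner lying on the bench, origin under its middle
- bearing: bystander: steel bearing ring, 52 mm diameter, 16 mm high, origin under its centre
- elbow: bystander: upright aluminium pipe elbow, about 55 mm high, origin under its centre
- cup: bystander: blue cup, 68 mm wide, 50 mm high, origin under its centre
- pawl_tip (a point): tip of the brass pawl, beside the ratchet wheel's rim, 120 mm above the bench: level distance from the crank axis 41 mm when seated in a tooth, over 50 mm when clear, about 60 mm when fully out. The loaded tooth holds it seated even with the lever over; it springs out when the crank is wound up about 0.1 rad (9 mm at the knob) with the lever over, and then stays out

How it is judged (in metres and radians):
On the way, in this order (a step that is already met when the one before it is completed fails the run):
1. the pawl lever is over at release, the load still held up (value of joint lever above 0.6 rad and value of joint crank below 0.3 rad), for 0.2 s.
2. the pawl is out of its tooth while the load is still up (horizontal distance between pawl_tip and crank_axis above 0.05 m and value of joint crank below 0.6 rad), for 0.1 s.
At the end, for the whole second after the job is handed in: the carriage rests on the jack's pad with at least 15 N of its weight, its underside lower than 85 mm above the bench; the crank stands still (under 0.1 rad/s), the pawl's tip is clear of the ratchet (over 50 mm from the crank axis) and the lever over (past 0.6 rad) (contact force between lift and anything else above 15 N and height (world z) of lift below 0.085 m and velocity of joint crank between -0.1 and 0.1 rad/s and horizontal distance between pawl_tip and crank_axis above 0.05 m and value of joint lever above 0.6 rad); the robot touches nothing.
It fails at once if the crank runs away (turns back faster than 2.2 rad/s) (velocity of joint crank above 2.2 rad/s).
It fails at once if the carriage is pressed on the jack with more than 90 N (contact force between lift and anything else above 90 N).
It fails at once if a bystander is pushed more than 30 mm (distance of any of spanner, bearing, elbow, cup from where it was at the start of the episode above 0.03 m).
It also fails if it takes over 72 s, if anything falls off the work surface, if the arm or the gripper's body presses on something with over 40 N, if the wrist force passes 120 N, or if a joint passes its speed limit or range.

## Working session

There is one attempt and no reset: what is moved stays moved. The work goes in short steps, Python scripts to look and compute and a shell command to move; the robot and the scene stay as the last step left them, time stands still between calls to the robot, and variables do not carry over. Pictures are saved under pics/ and viewed, at most 10 in all, crops included, and the job is handed in when it is done.

```bash
ls; mkdir -p pics
python3 - <<'E'
from workcell import telemetry, optics
import cv2
o=telemetry.get_obs(); print(o)
for n in ("top","scene"):
    c=optics.camera(n); cv2.imwrite(f"pics/{n}0.png",c["color"][:,:,::-1]); print(n,c["K"],c["k1"],c["extrinsics"])
c=optics.camera("wrist");print(c["mount"],c["K"],c["k1"])
cv2.imwrite("pics/w0.png",c["color"][:,:,::-1])
E
```

```text
pics
{'time': 0.0, 'q': array([ 6.58897196e+01,  5.01056180e+00,  1.00339637e+01,  9.50976928e+01,
       -8.88296767e-04,  8.99990450e+01]), 'qd': array([ 0.12395926, -0.08437025, -0.02727057, -0.04349041, -0.01009829,
       -0.14517804]), 'joint_efforts': array([-4.83981130e-04, -5.20385492e+01,  4.64803183e+01,  1.64386583e-02,
       -1.01137546e-04, -4.83696880e-06]), 'ee_pos': array([0.22458637, 0.50181672, 0.23058383]), 'tcp_rot': array([-1.79925709e+02,  8.87057720e-04,  1.55890676e+02]), 'wrist_force': array([ 0.22679136, -0.14606723,  0.35722821]), 'torque': array([-0.01681873, -0.00894037, -0.0029153 ]), 'grasp_force': 0.0, 'opening': 0.08562543252938665}
top [[541.39002298   0.         269.09092204]
 [  0.         541.39002298 209.17419283]
 [  0.           0.           1.        ]] -0.01692722316461496 [[ 0.01076338 -0.9967879   0.07936008  0.50317659]
 [-0.99992611 -0.01117768 -0.00477809 -0.01315269]
 [ 0.0056498  -0.07930279 -0.99683456  1.55261706]
 [ 0.          0.          0.          1.        ]]
scene [[546.46709893   0.         281.8779586 ]
 [  0.         546.46709893 206.02394002]
 [  0.           0.           1.        ]] -0.19973260803319703 [[-0.82506125  0.42060685 -0.37731129  1.05022326]
 [ 0.56501384  0.62094618 -0.54330949  0.58473984]
 [ 0.00577031 -0.66144971 -0.74996733  0.9644002 ]
 [ 0.          0.          0.          1.        ]]
[[ 1.50793521e-04 -9.46112472e-01 -3.23838181e-01  8.31440072e-02]
 [ 9.99999987e-01  1.24188486e-04  1.02820624e-04  3.23049663e-04]
 [-5.70629012e-05 -3.23838192e-01  9.46112478e-01 -1.41583813e-01]
 [ 0.00000000e+00  0.00000000e+00  0.00000000e+00  1.00000000e+00]] [[373.62626432   0.         281.01496115]
 [  0.         373.62626432 212.37248871]
 [  0.           0.           1.        ]] -0.09708371734117525
```

View pics/top0.png

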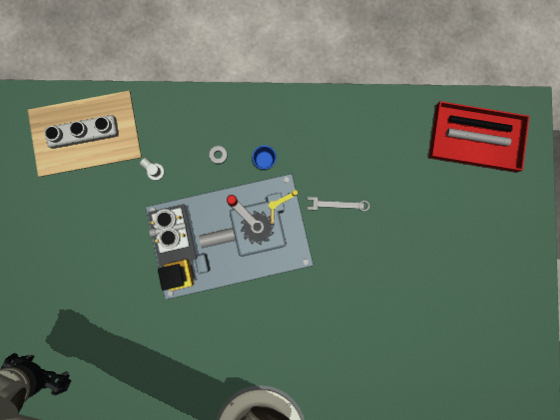

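View pics/scene0.png

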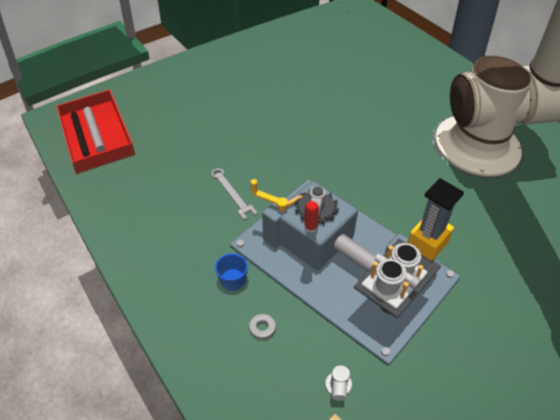

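The top view shows the red knob at (232,200), the crank axis at (257,226), the yellow post at (295,193), the pivot near (272,205) and the column cap at (173,277). In the scene view the knob is at (312,215) and the post at (254,185). Next I triangulate these points.

```bash
cat > h.py <<'E'
import numpy as np, cv2
from scipy.spatial.transform import Rotation as R
from workcell import telemetry, optics
def pose():
    o=telemetry.get_obs(); T=np.eye(4); T[:3,:3]=R.from_euler('xyz',o['tcp_rot'],degrees=True).as_matrix(); T[:3,3]=o['ee_pos']; return T
def cam(n):
    T=pose() if n=="wrist" else None
    c=optics.camera(n); c['E']=T@c['mount'] if n=="wrist" else c['extrinsics']; return c
def ray(c,uv):
    K=c['K']; d=np.array([(uv[0]-K[0,2])/K[0,0],(uv[1]-K[1,2])/K[1,1]]); s=d.copy()
    for _ in range(20): s=d/(1+c['k1']*(s@s))
    v=c['E'][:3,:3]@np.array([*s,1]); return c['E'][:3,3],v/np.linalg.norm(v)
def onz(c,uv,z):
    p,v=ray(c,uv); return p+v*(z-p[2])/v[2]
def tri(*cu):
    A=np.zeros((3,3));b=np.zeros(3);rs=[ray(c,u) for c,u in cu]
    for p,v in rs: M=np.eye(3)-np.outer(v,v);A+=M;b+=M@p
    x=np.linalg.solve(A,b); return x,max(np.linalg.norm(np.cross(x-p,v)) for p,v in rs)
def blobs(c,col,roi,amin=8):
    h=cv2.cvtColor(c['color'],cv2.COLOR_RGB2HSV).astype(int);H,S,V=h[...,0],h[...,1],h[...,2]
    m=((H<6)|(H>173)) if col=='red' else (H>18)&(H<34)
    m=(m&(S>130)&(V>60)).astype(np.uint8)
    k=np.zeros_like(m);x0,y0,x1,y1=roi;k[y0:y1,x0:x1]=1;m*=k
    n,L,st,ce=cv2.connectedComponentsWithStats(m)
    return m,[(ce[i].round(1),st[i].tolist()) for i in range(1,n) if st[i,4]>=amin]
E
python3 - <<'E'
from h import *
t=cam("top");s=cam("scene")
for n,c,roi in(("top",t,(200,160,310,260)),("scene",s,(230,160,360,260))):
    for col in("red","yellow"):print(n,col,blobs(c,col,roi)[1])
a=cv2.resize(t['color'][165:265,200:320],None,fx=5,fy=5,interpolation=cv2.INTER_CUBIC)
b=cv2.resize(s['color'][160:260,235:350],None,fx=5,fy=5,interpolation=cv2.INTER_CUBIC)
cv2.imwrite("pics/ct.png",a[:,:,::-1]);cv2.imwrite("pics/cs.png",b[:,:,::-1])
E
```

```text
top red [(array([231.5, 199.9]), [227, 195, 10, 11, 81])]
top yellow [(array([280.1, 202.2]), [269, 190, 29, 34, 175])]
scene red [(array([311.1, 214.9]), [305, 201, 13, 29, 327])]
scene yellow [(array([269.6, 195.8]), [251, 179, 50, 30, 349])]
```

View pics/ct.png

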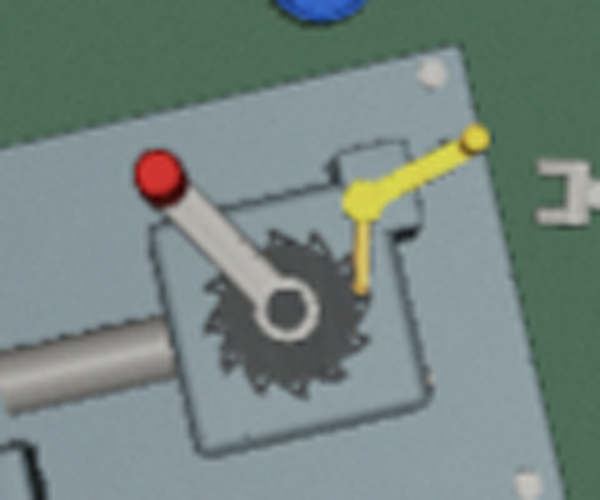

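View pics/cs.png

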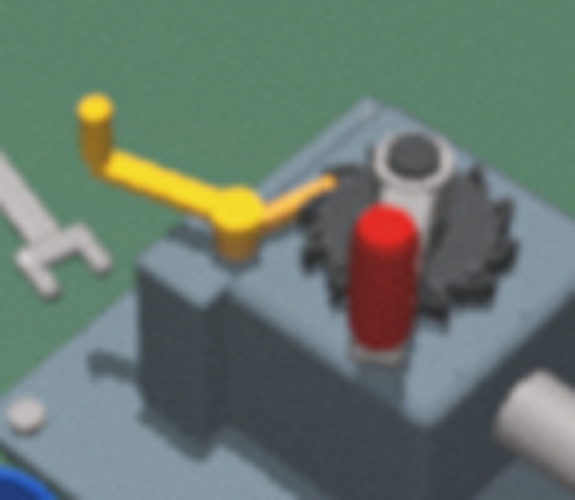

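The crops (5x) give these points:

| Point | Top crop | Scene crop |
|---|---|---|
| Knob top | (157,174) | (385,228) |
| Post top | (475,136) | (95,106) |
| Pivot cap | (363,202) | (238,208) |
| Axis hub | (288,310) | (413,157) |

Run:
```python
from h import *
t=cam("top");s=cam("scene")
f=lambda o,p:np.array(o)+(np.array(p)+.5)/5-.5
P={}
for n,a,b in(("knob",(157,174),(385,228)),("post",(475,136),(95,106)),("pivot",(363,202),(238,208)),("axis",(288,310),(413,157))):
    x,e=tri((t,f((200,165),a)),(s,f((235,160),b)));P[n]=x;print(n,x.round(4),"err",e.round(4))
d=lambda a,b:np.linalg.norm((P[a]-P[b])[:2])
ang=lambda a,b:np.degrees(np.arctan2(*(P[b]-P[a])[[1,0]]))
print(d("knob","axis"),d("post","pivot"),ang("axis","knob"),ang("pivot","post"))
pv,r=P["pivot"],.065
for th in(0,.2,.4,.6,.7,.8):
    a=np.radians(ang("pivot","post"))+th;print(th,(pv[:2]+r*np.array([np.cos(a),np.sin(a)])).round(4))
```

```text
knob [0.6316 0.0752 0.2223] err 0.0008
post [ 0.6581 -0.0842  0.165 ] err 0.0015
pivot [ 0.6261 -0.0272  0.1354] err 0.0013
axis [0.5675 0.0111 0.1646] err 0.0013
0.09070673663957682 0.06535614084794461 45.02945946779947 -60.67958712356114
0 [ 0.6579 -0.0839]
0.2 [ 0.6686 -0.0764]
0.4 [ 0.6775 -0.067 ]
0.6 [ 0.6844 -0.056 ]
0.7 [ 0.687 -0.05 ]
0.8 [ 0.6889 -0.0438]
```

```bash
python3 -m handwheel '[{"tz":-0.055,"az":-8.03,"jaw":1},{"tz":-0.055,"az":-8.03,"jaw":1},{"az":-8.03,"jaw":1},{"tx":-0.031,"ty":-0.0419,"jaw":1},{"tx":-0.031,"ty":-0.0419,"jaw":1},{"tx":-0.031,"ty":-0.0419,"jaw":1},{"tx":-0.031,"ty":-0.0419,"jaw":1},{"tx":-0.031,"ty":-0.0419,"jaw":1},{"tx":-0.031,"ty":-0.0419,"jaw":1},{"tx":-0.031,"ty":-0.0419,"jaw":1}]' 40 && python3 -m handwheel '[{"tx":-0.031,"ty":-0.0419,"jaw":1},{"tx":-0.031,"ty":-0.0419,"jaw":1},{"tx":-0.031,"ty":-0.0419,"jaw":1},{"tx":-0.031,"ty":-0.0419,"jaw":1},{"tx":-0.031,"ty":-0.0419,"jaw":1},{"tx":-0.031,"ty":-0.0419,"jaw":1},{"tx":-0.031,"ty":-0.0419,"jaw":1},{"tz":0.05,"jaw":0.3},{"tz":0.06,"jaw":0},{"jaw":0}]'
```

```text
$[0]: bad value
```

```bash
python3 -m handwheel '[{"tx":0,"ty":0,"tz":-0.055,"ax":0,"ay":0,"az":-8.03,"jaw":1},{"tx":0,"ty":0,"tz":-0.055,"ax":0,"ay":0,"az":-8.03,"jaw":1},{"tx":0,"ty":0,"tz":0,"ax":0,"ay":0,"az":-8.03,"jaw":1},{"tx":-0.031,"ty":-0.0419,"tz":0,"ax":0,"ay":0,"az":0,"jaw":1},{"tx":-0.031,"ty":-0.0419,"tz":0,"ax":0,"ay":0,"az":0,"jaw":1},{"tx":-0.031,"ty":-0.0419,"tz":0,"ax":0,"ay":0,"az":0,"jaw":1},{"tx":-0.031,"ty":-0.0419,"tz":0,"ax":0,"ay":0,"az":0,"jaw":1},{"tx":-0.031,"ty":-0.0419,"tz":0,"ax":0,"ay":0,"az":0,"jaw":1},{"tx":-0.031,"ty":-0.0419,"tz":0,"ax":0,"ay":0,"az":0,"jaw":1},{"tx":-0.031,"ty":-0.0419,"tz":0,"ax":0,"ay":0,"az":0,"jaw":1}]' 40
```

```text
time: 1.6
ee_pos: [0.4423, 0.2071, 0.3414]
tcp_rot: [180.0, 0.0, 180.0]
wrist_force: [0.3, 1.4, 0.6]
opening: 0.0853
grasp_force: 0.0
```

```bash
python3 -m handwheel '[{"tx":-0.0308,"ty":-0.0416,"tz":0,"ax":0,"ay":0,"az":0,"jaw":1},{"tx":-0.0308,"ty":-0.0416,"tz":0,"ax":0,"ay":0,"az":0,"jaw":1},{"tx":-0.0308,"ty":-0.0416,"tz":0,"ax":0,"ay":0,"az":0,"jaw":1},{"tx":-0.0308,"ty":-0.0416,"tz":0,"ax":0,"ay":0,"az":0,"jaw":1},{"tx":-0.0308,"ty":-0.0416,"tz":0,"ax":0,"ay":0,"az":0,"jaw":1},{"tx":-0.0308,"ty":-0.0416,"tz":0,"ax":0,"ay":0,"az":0,"jaw":0.3},{"tx":-0.0308,"ty":-0.0416,"tz":0,"ax":0,"ay":0,"az":0,"jaw":0.0},{"tx":0,"ty":0,"tz":0.05,"ax":0,"ay":0,"az":0,"jaw":0.0},{"tx":0,"ty":0,"tz":0.055,"ax":0,"ay":0,"az":0,"jaw":0.0},{"tx":0,"ty":0,"tz":0,"ax":0,"ay":0,"az":0,"jaw":0.0}]'
python3 - <<'E'
from h import *
w=cam("wrist");T=pose();print(T[:3,3].round(4))
cv2.imwrite("pics/w1.png",w['color'][:,:,::-1])
print(blobs(w,"yellow",(0,0,560,420),30)[1])
def proj(p):
    q=np.linalg.inv(w['E'])@np.append(p,1);s=q[:2]/q[2];s=s*(1+w['k1']*(s@s));return (w['K'][:2,:2]@s+w['K'][:2,2]).round(1)
print("expect post top",proj([.658,-.084,.165]),"pivot",proj([.6261,-.0272,.1354]))
E
```

```text
time: 2.85
ee_pos: [0.6542, -0.0824, 0.2294]
tcp_rot: [179.9, -0.7, 180.0]
wrist_force: [-1.0, 0.2, 1.0]
opening: 0.0423
grasp_force: 0.0
[ 0.6559 -0.0825  0.2352]
[(array([324., 199.]), [268, 159, 115, 89, 3024])]
expect post top [278.  239.4] pivot [365.4 176.4]
```

View pics/w1.png

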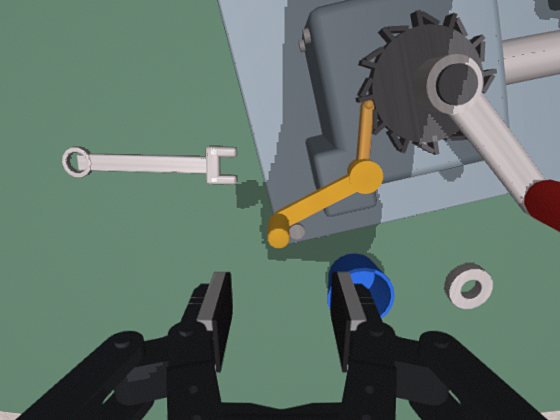

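The wrist view shows the post top at (279,237), against a predicted (278,239). The measurement holds, so I lower and grip the post.

```bash
python3 -m handwheel '[{"tx":-0.001,"ty":-0.001,"tz":0.046,"ax":0,"ay":0,"az":0,"jaw":0.0},{"tx":0,"ty":0,"tz":0.045,"ax":0,"ay":0,"az":0,"jaw":0.0},{"tx":0,"ty":0,"tz":0,"ax":0,"ay":0,"az":0,"jaw":0.0},{"tx":0,"ty":0,"tz":0,"ax":0,"ay":0,"az":0,"jaw":-1},{"tx":0,"ty":0,"tz":0,"ax":0,"ay":0,"az":0,"jaw":-1},{"tx":0,"ty":0,"tz":0,"ax":0,"ay":0,"az":0,"jaw":-1},{"tx":0,"ty":0,"tz":0,"ax":0,"ay":0,"az":0,"jaw":-1},{"tx":0,"ty":0,"tz":0,"ax":0,"ay":0,"az":0,"jaw":-1},{"tx":0,"ty":0,"tz":0,"ax":0,"ay":0,"az":0,"jaw":-1},{"tx":0,"ty":0,"tz":0,"ax":0,"ay":0,"az":0,"jaw":-1}]' 25
```

```text
time: 4.15
ee_pos: [0.66, -0.0841, 0.1498]
tcp_rot: [-179.9, 0.4, 180.0]
wrist_force: [1.6, -1.2, 9.2]
opening: 0.0125
grasp_force: 25.1
```

```bash
python3 -m handwheel '[{"tx":-0.0054,"ty":0.0037,"tz":-0.003,"ax":0,"ay":0,"az":0,"jaw":-1},{"tx":-0.0053,"ty":0.0038,"tz":0,"ax":0,"ay":0,"az":0,"jaw":-1},{"tx":-0.0046,"ty":0.0045,"tz":0,"ax":0,"ay":0,"az":0,"jaw":-1},{"tx":-0.0043,"ty":0.0049,"tz":0,"ax":0,"ay":0,"az":0,"jaw":-1},{"tx":-0.0037,"ty":0.0053,"tz":0,"ax":0,"ay":0,"az":0,"jaw":-1},{"tx":-0.0032,"ty":0.0057,"tz":0,"ax":0,"ay":0,"az":0,"jaw":-1},{"tx":-0.002,"ty":0.0044,"tz":0,"ax":0,"ay":0,"az":0,"jaw":-1},{"tx":-0.0016,"ty":0.0046,"tz":0,"ax":0,"ay":0,"az":0,"jaw":-1},{"tx":0,"ty":0,"tz":0,"ax":0,"ay":0,"az":0,"jaw":-1},{"tx":0,"ty":0,"tz":0,"ax":0,"ay":0,"az":0,"jaw":-1}]'
python3 - <<'E'
from h import *
t=cam("top");w=cam("wrist")
print(blobs(t,"yellow",(200,160,320,260))[1], blobs(w,"yellow",(0,0,560,420),30)[1],pose()[:3,3])
E
```

```text
time: 5.4
ee_pos: [0.6919, -0.0481, 0.1506]
tcp_rot: [-179.9, 0.5, 179.9]
wrist_force: [15.2, -6.6, -4.2]
opening: 0.0124
grasp_force: 24.8
[] [(array([307. , 197.9]), [265, 103, 94, 208, 6898])] [ 0.69187345 -0.04808927  0.15060992]
```

```bash
python3 -m handwheel '[{"tx":0,"ty":0,"tz":0,"ax":0,"ay":0,"az":0,"jaw":-0.3},{"tx":0,"ty":0,"tz":0,"ax":0,"ay":0,"az":0,"jaw":-0.3},{"tx":0,"ty":0,"tz":0,"ax":0,"ay":0,"az":0,"jaw":-0.2},{"tx":0,"ty":0,"tz":-0.05,"ax":0,"ay":0,"az":0,"jaw":0},{"tx":0,"ty":0,"tz":-0.055,"ax":0,"ay":0,"az":0,"jaw":0.4},{"tx":0.0195,"ty":0.041,"tz":0,"ax":0,"ay":0,"az":0,"jaw":0.4},{"tx":0.0195,"ty":0.041,"tz":0,"ax":0,"ay":0,"az":0,"jaw":0.4},{"tx":0.0195,"ty":0.041,"tz":0,"ax":0,"ay":0,"az":0,"jaw":0.4},{"tx":0,"ty":0,"tz":0,"ax":0,"ay":0,"az":0,"jaw":0.4},{"tx":0,"ty":0,"tz":0,"ax":0,"ay":0,"az":0,"jaw":0.4}]' 60
python3 - <<'E'
from h import *
w=cam("wrist");print(pose()[:3,3].round(4))
cv2.imwrite("pics/w2.png",w['color'][:,:,::-1])
def proj(p):
    q=np.linalg.inv(w['E'])@np.append(p,1);s=q[:2]/q[2];s=s*(1+w['k1']*(s@s));return (w['K'][:2,:2]@s+w['K'][:2,2]).round(1)
print("knob",proj([.6316,.0752,.227]),"post at .75",proj([.688,-.047,.165]),"axis",proj([.5675,.0111,.1646]))
print(blobs(w,"red",(0,0,560,420),30)[1],blobs(w,"yellow",(0,0,560,420),30)[1])
E
```

```text
time: 6.75
ee_pos: [0.6298, 0.0763, 0.2536]
tcp_rot: [-180.0, 0.0, -180.0]
wrist_force: [0.3, -1.2, -0.0]
opening: 0.0599
grasp_force: 0.0
[0.6299 0.0758 0.2534]
knob [278.6 264. ] post at .75 [110.5 293.9] axis [174.  122.2]
[(array([280.1, 243. ]), [256, 206, 49, 73, 2803])] [(array([497. ,  86.5]), [492, 81, 11, 12, 113]), (array([143.1, 160.5]), [138, 139, 11, 44, 285]), (array([502.2, 163.7]), [497, 158, 11, 12, 102]), (array([132.3, 238.6]), [102, 184, 58, 117, 2334])]
```

View pics/w2.png

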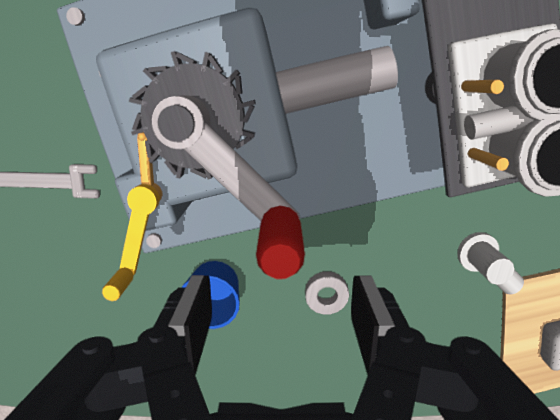

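The lever post top at (111,293) matches about 0.75 rad. The knob top at (281,261) agrees with the prediction to about 1 mm. I lower and grip the knob.

```bash
python3 -m handwheel '[{"tx":-0.001,"ty":-0.001,"tz":0.037,"ax":0,"ay":0,"az":0,"jaw":0.4},{"tx":0,"ty":0,"tz":0.035,"ax":0,"ay":0,"az":0,"jaw":0.4},{"tx":0,"ty":0,"tz":0,"ax":0,"ay":0,"az":0,"jaw":0.4},{"tx":0,"ty":0,"tz":0,"ax":0,"ay":0,"az":0,"jaw":-1},{"tx":0,"ty":0,"tz":0,"ax":0,"ay":0,"az":0,"jaw":-1},{"tx":0,"ty":0,"tz":0,"ax":0,"ay":0,"az":0,"jaw":-1},{"tx":0,"ty":0,"tz":0,"ax":0,"ay":0,"az":0,"jaw":-1},{"tx":0,"ty":0,"tz":0,"ax":0,"ay":0,"az":0,"jaw":-1},{"tx":0,"ty":0,"tz":0,"ax":0,"ay":0,"az":0,"jaw":-1},{"tx":0,"ty":0,"tz":0,"ax":0,"ay":0,"az":0,"jaw":-1}]' 60
```

```text
time: 8.05
ee_pos: [0.6315, 0.0755, 0.1835]
tcp_rot: [180.0, 0.2, 180.0]
wrist_force: [0.9, 1.5, 6.0]
opening: 0.0248
grasp_force: 58.7
```

```bash
python3 -m handwheel '[{"tx":-0.0022,"ty":-0.0025,"tz":0,"ax":0,"ay":0,"az":0,"jaw":-1},{"tx":-0.0022,"ty":-0.0025,"tz":0,"ax":0,"ay":0,"az":0,"jaw":-1},{"tx":-0.0022,"ty":-0.0025,"tz":0,"ax":0,"ay":0,"az":0,"jaw":-1},{"tx":-0.002,"ty":-0.0026,"tz":0,"ax":0,"ay":0,"az":0,"jaw":-1},{"tx":-0.0019,"ty":-0.0026,"tz":0,"ax":0,"ay":0,"az":0,"jaw":-1},{"tx":-0.0016,"ty":-0.0022,"tz":0,"ax":0,"ay":0,"az":0,"jaw":-1},{"tx":0,"ty":0,"tz":0,"ax":0,"ay":0,"az":0,"jaw":-1},{"tx":0,"ty":0,"tz":0,"ax":0,"ay":0,"az":0,"jaw":-1},{"tx":0,"ty":0,"tz":0,"ax":0,"ay":0,"az":0,"jaw":-1},{"tx":0,"ty":0,"tz":0,"ax":0,"ay":0,"az":0,"jaw":-1}]'
python3 - <<'E'
from h import *
w=cam("wrist");p=pose()[:3,3];d=p-[.5675,.0111,0];print(p.round(4),np.degrees(np.arctan2(d[1],d[0])),np.hypot(d[0],d[1]))
cv2.imwrite("pics/w3.png",w['color'][:,:,::-1])
E
```

```text
time: 9.3
ee_pos: [0.6431, 0.0613, 0.1835]
tcp_rot: [179.9, 0.1, -180.0]
wrist_force: [-2.1, 3.7, 7.1]
opening: 0.0248
grasp_force: 58.8
[0.6431 0.0613 0.1835] 33.58649270418789 0.09072291323382543
```

View pics/w3.png

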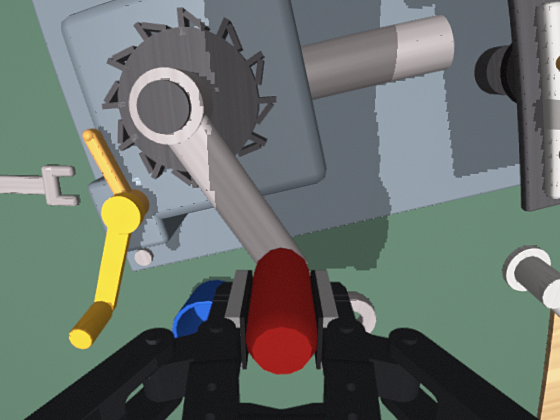

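The pawl is out: its tip at (90,135) is well clear of the wheel. The load pushes the knob with about 4 N, in the expected direction. Next I work out the arc steps.

```bash
cat > arc.py <<'E'
import numpy as np,sys
a0,st,n=map(float,sys.argv[1:]);a=np.radians(a0+st*np.arange(int(n)+1))
x,y=.0907*np.cos(a),.0907*np.sin(a)
for i in range(int(n)):print(round(a0+st*(i+1),1),"tx %.4f ty %.4f"%(-(x[i+1]-x[i]),y[i+1]-y[i]))
E
python3 arc.py 33.6 5 20
```

```text
38.6 tx 0.0047 ty 0.0064
43.6 tx 0.0052 ty 0.0060
48.6 tx 0.0057 ty 0.0055
53.6 tx 0.0062 ty 0.0050
58.6 tx 0.0066 ty 0.0044
63.6 tx 0.0069 ty 0.0038
68.6 tx 0.0072 ty 0.0032
73.6 tx 0.0075 ty 0.0026
78.6 tx 0.0077 ty 0.0019
83.6 tx 0.0078 ty 0.0012
88.6 tx 0.0079 ty 0.0005
93.6 tx 0.0079 ty -0.0002
98.6 tx 0.0079 ty -0.0008
103.6 tx 0.0078 ty -0.0015
108.6 tx 0.0076 ty -0.0022
113.6 tx 0.0074 ty -0.0028
118.6 tx 0.0071 ty -0.0035
123.6 tx 0.0068 ty -0.0041
128.6 tx 0.0064 ty -0.0047
133.6 tx 0.0060 ty -0.0052
```

```bash
python3 -m handwheel '[{"tx":0.0047,"ty":0.0064,"tz":0,"ax":0,"ay":0,"az":0,"jaw":-1},{"tx":0.0052,"ty":0.006,"tz":0,"ax":0,"ay":0,"az":0,"jaw":-1},{"tx":0.0057,"ty":0.0055,"tz":0,"ax":0,"ay":0,"az":0,"jaw":-1},{"tx":0.0062,"ty":0.005,"tz":0,"ax":0,"ay":0,"az":0,"jaw":-1},{"tx":0.0066,"ty":0.0044,"tz":0,"ax":0,"ay":0,"az":0,"jaw":-1},{"tx":0.0069,"ty":0.0038,"tz":0,"ax":0,"ay":0,"az":0,"jaw":-1},{"tx":0.0072,"ty":0.0032,"tz":0,"ax":0,"ay":0,"az":0,"jaw":-1},{"tx":0.0075,"ty":0.0026,"tz":0,"ax":0,"ay":0,"az":0,"jaw":-1},{"tx":0.0077,"ty":0.0019,"tz":0,"ax":0,"ay":0,"az":0,"jaw":-1},{"tx":0.0078,"ty":0.0012,"tz":0,"ax":0,"ay":0,"az":0,"jaw":-1}]'
cat > st.py <<'E'
from h import *
o=telemetry.get_obs();p=o['ee_pos'];d=(p-[.5675,.0111,0])[:2];r=np.hypot(*d);u=d/r;f=o['wrist_force'][:2]
a=np.degrees(np.arctan2(d[1],d[0]))%360
print("ang %.1f crank~%.2f r %.4f Ft %.1f Fr %.1f"%(a,np.radians(a-45),r,f@[-u[1],u[0]],f@u))
E
python3 st.py
```

```text
time: 10.6
ee_pos: [0.5773, 0.1017, 0.1835]
tcp_rot: [179.9, 0.1, -180.0]
wrist_force: [-3.8, 5.9, 7.6]
opening: 0.0248
grasp_force: 59.0
ang 83.9 crank~0.68 r 0.0911 Ft 4.4 Fr 5.5
```

```bash
python3 -m handwheel '[{"tx":0.0079,"ty":0.0005,"tz":0,"ax":0,"ay":0,"az":0,"jaw":-1},{"tx":0.0079,"ty":-0.0002,"tz":0,"ax":0,"ay":0,"az":0,"jaw":-1},{"tx":0.0079,"ty":-0.0008,"tz":0,"ax":0,"ay":0,"az":0,"jaw":-1},{"tx":0.0078,"ty":-0.0015,"tz":0,"ax":0,"ay":0,"az":0,"jaw":-1},{"tx":0.0076,"ty":-0.0022,"tz":0,"ax":0,"ay":0,"az":0,"jaw":-1},{"tx":0.0074,"ty":-0.0028,"tz":0,"ax":0,"ay":0,"az":0,"jaw":-1},{"tx":0.0071,"ty":-0.0035,"tz":0,"ax":0,"ay":0,"az":0,"jaw":-1},{"tx":0.0068,"ty":-0.0041,"tz":0,"ax":0,"ay":0,"az":0,"jaw":-1},{"tx":0.0064,"ty":-0.0047,"tz":0,"ax":0,"ay":0,"az":0,"jaw":-1},{"tx":0.006,"ty":-0.0052,"tz":0,"ax":0,"ay":0,"az":0,"jaw":-1}]'
python3 st.py; python3 arc.py 133.9 1.8 10
```

```text
time: 11.85
ee_pos: [0.504, 0.076, 0.1834]
tcp_rot: [180.0, 0.1, -180.0]
wrist_force: [-5.1, 0.0, 10.1]
opening: 0.0242
grasp_force: 59.0
ang 134.3 crank~1.56 r 0.0908 Ft 3.6 Fr 3.6
135.7 tx 0.0020 ty -0.0020
137.5 tx 0.0020 ty -0.0021
139.3 tx 0.0019 ty -0.0021
141.1 tx 0.0018 ty -0.0022
142.9 tx 0.0018 ty -0.0022
144.7 tx 0.0017 ty -0.0023
146.5 tx 0.0016 ty -0.0024
148.3 tx 0.0015 ty -0.0024
150.1 tx 0.0015 ty -0.0024
151.9 tx 0.0014 ty -0.0025
```

```bash
python3 -m handwheel '[{"tx":0.002,"ty":-0.002,"tz":0,"ax":0,"ay":0,"az":0,"jaw":-1},{"tx":0.002,"ty":-0.0021,"tz":0,"ax":0,"ay":0,"az":0,"jaw":-1},{"tx":0.0019,"ty":-0.0021,"tz":0,"ax":0,"ay":0,"az":0,"jaw":-1},{"tx":0.0018,"ty":-0.0022,"tz":0,"ax":0,"ay":0,"az":0,"jaw":-1},{"tx":0.0018,"ty":-0.0022,"tz":0,"ax":0,"ay":0,"az":0,"jaw":-1},{"tx":0.0017,"ty":-0.0023,"tz":0,"ax":0,"ay":0,"az":0,"jaw":-1},{"tx":0.0016,"ty":-0.0024,"tz":0,"ax":0,"ay":0,"az":0,"jaw":-1},{"tx":0.0015,"ty":-0.0024,"tz":0,"ax":0,"ay":0,"az":0,"jaw":-1},{"tx":0.0015,"ty":-0.0024,"tz":0,"ax":0,"ay":0,"az":0,"jaw":-1},{"tx":0.0014,"ty":-0.0025,"tz":0,"ax":0,"ay":0,"az":0,"jaw":-1}]'
python3 st.py; python3 arc.py 151.9 0.8 10;python3 arc.py 159.9 0.7 10
```

```text
time: 13.1
ee_pos: [0.4872, 0.0529, 0.1834]
tcp_rot: [-180.0, 0.1, 180.0]
wrist_force: [-5.4, -2.4, 8.4]
opening: 0.0248
grasp_force: 59.1
ang 152.5 crank~1.88 r 0.0905 Ft 4.6 Fr 3.6
152.7 tx 0.0006 ty -0.0011
153.5 tx 0.0006 ty -0.0011
154.3 tx 0.0006 ty -0.0011
155.1 tx 0.0005 ty -0.0011
155.9 tx 0.0005 ty -0.0012
156.7 tx 0.0005 ty -0.0012
157.5 tx 0.0005 ty -0.0012
158.3 tx 0.0005 ty -0.0012
159.1 tx 0.0005 ty -0.0012
159.9 tx 0.0004 ty -0.0012
160.6 tx 0.0004 ty -0.0010
161.3 tx 0.0004 ty -0.0010
162.0 tx 0.0003 ty -0.0011
162.7 tx 0.0003 ty -0.0011
163.4 tx 0.0003 ty -0.0011
164.1 tx 0.0003 ty -0.0011
164.8 tx 0.0003 ty -0.0011
165.5 tx 0.0003 ty -0.0011
166.2 tx 0.0003 ty -0.0011
166.9 tx 0.0003 ty -0.0011
```

```bash
python3 -m handwheel '[{"tx":0.0006,"ty":-0.0011,"tz":0,"ax":0,"ay":0,"az":0,"jaw":-1},{"tx":0.0006,"ty":-0.0011,"tz":0,"ax":0,"ay":0,"az":0,"jaw":-1},{"tx":0.0006,"ty":-0.0011,"tz":0,"ax":0,"ay":0,"az":0,"jaw":-1},{"tx":0.0005,"ty":-0.0011,"tz":0,"ax":0,"ay":0,"az":0,"jaw":-1},{"tx":0.0005,"ty":-0.0012,"tz":0,"ax":0,"ay":0,"az":0,"jaw":-1},{"tx":0.0005,"ty":-0.0012,"tz":0,"ax":0,"ay":0,"az":0,"jaw":-1},{"tx":0.0005,"ty":-0.0012,"tz":0,"ax":0,"ay":0,"az":0,"jaw":-1},{"tx":0.0005,"ty":-0.0012,"tz":0,"ax":0,"ay":0,"az":0,"jaw":-1},{"tx":0.0005,"ty":-0.0012,"tz":0,"ax":0,"ay":0,"az":0,"jaw":-1},{"tx":0.0004,"ty":-0.0012,"tz":0,"ax":0,"ay":0,"az":0,"jaw":-1}]'
python3 st.py
python3 -m handwheel '[{"tx":0.0004,"ty":-0.001,"tz":0,"ax":0,"ay":0,"az":0,"jaw":-1},{"tx":0.0004,"ty":-0.001,"tz":0,"ax":0,"ay":0,"az":0,"jaw":-1},{"tx":0.0003,"ty":-0.0011,"tz":0,"ax":0,"ay":0,"az":0,"jaw":-1},{"tx":0.0003,"ty":-0.0011,"tz":0,"ax":0,"ay":0,"az":0,"jaw":-1},{"tx":0.0003,"ty":-0.0011,"tz":0,"ax":0,"ay":0,"az":0,"jaw":-1},{"tx":0.0003,"ty":-0.0011,"tz":0,"ax":0,"ay":0,"az":0,"jaw":-1},{"tx":0.0003,"ty":-0.0011,"tz":0,"ax":0,"ay":0,"az":0,"jaw":-1},{"tx":0.0003,"ty":-0.0011,"tz":0,"ax":0,"ay":0,"az":0,"jaw":-1},{"tx":0.0003,"ty":-0.0011,"tz":0,"ax":0,"ay":0,"az":0,"jaw":-1},{"tx":0.0003,"ty":-0.0011,"tz":0,"ax":0,"ay":0,"az":0,"jaw":-1}]'
python3 st.py;python3 arc.py 166.9 0.8 10;python3 arc.py 174.9 0.8 10
```

```text
time: 14.35
ee_pos: [0.4823, 0.0411, 0.1834]
tcp_rot: [-179.9, 0.1, 180.0]
wrist_force: [-4.9, -4.0, 8.9]
opening: 0.0247
grasp_force: 59.1
ang 160.6 crank~2.02 r 0.0904 Ft 5.4 Fr 3.3
time: 15.6
ee_pos: [0.4793, 0.0302, 0.1834]
tcp_rot: [-179.9, 0.2, 180.0]
wrist_force: [-2.2, -4.0, 7.2]
opening: 0.0246
grasp_force: 59.1
ang 167.8 crank~2.14 r 0.0902 Ft 4.4 Fr 1.3
167.7 tx 0.0003 ty -0.0012
168.5 tx 0.0003 ty -0.0012
169.3 tx 0.0002 ty -0.0012
170.1 tx 0.0002 ty -0.0012
170.9 tx 0.0002 ty -0.0012
171.7 tx 0.0002 ty -0.0013
172.5 tx 0.0002 ty -0.0013
173.3 tx 0.0002 ty -0.0013
174.1 tx 0.0001 ty -0.0013
174.9 tx 0.0001 ty -0.0013
175.7 tx 0.0001 ty -0.0013
176.5 tx 0.0001 ty -0.0013
177.3 tx 0.0001 ty -0.0013
178.1 tx 0.0001 ty -0.0013
178.9 tx 0.0000 ty -0.0013
179.7 tx 0.0000 ty -0.0013
180.5 tx -0.0000 ty -0.0013
181.3 tx -0.0000 ty -0.0013
182.1 tx -0.0000 ty -0.0013
182.9 tx -0.0001 ty -0.0013
```

```bash
python3 -m handwheel '[{"tx":0.0003,"ty":-0.0012,"tz":0,"ax":0,"ay":0,"az":0,"jaw":-1},{"tx":0.0003,"ty":-0.0012,"tz":0,"ax":0,"ay":0,"az":0,"jaw":-1},{"tx":0.0002,"ty":-0.0012,"tz":0,"ax":0,"ay":0,"az":0,"jaw":-1},{"tx":0.0002,"ty":-0.0012,"tz":0,"ax":0,"ay":0,"az":0,"jaw":-1},{"tx":0.0002,"ty":-0.0012,"tz":0,"ax":0,"ay":0,"az":0,"jaw":-1},{"tx":0.0002,"ty":-0.0013,"tz":0,"ax":0,"ay":0,"az":0,"jaw":-1},{"tx":0.0002,"ty":-0.0013,"tz":0,"ax":0,"ay":0,"az":0,"jaw":-1},{"tx":0.0002,"ty":-0.0013,"tz":0,"ax":0,"ay":0,"az":0,"jaw":-1},{"tx":0.0001,"ty":-0.0013,"tz":0,"ax":0,"ay":0,"az":0,"jaw":-1},{"tx":0.0001,"ty":-0.0013,"tz":0,"ax":0,"ay":0,"az":0,"jaw":-1}]'
python3 st.py
```

```text
time: 16.85
ee_pos: [0.4778, 0.0195, 0.1834]
tcp_rot: [179.9, 0.2, -180.0]
wrist_force: [-0.6, 7.5, 7.0]
opening: 0.0247
grasp_force: 59.3
ang 174.6 crank~2.26 r 0.0901 Ft -7.5 Fr 1.3
```

Landed: the tangential force has flipped to -7.5 N, so I am pushing it a little too far. I back off about 7 mm to take the push off.

```bash
python3 -m handwheel '[{"tx":-0.0001,"ty":0.0012,"tz":0,"ax":0,"ay":0,"az":0,"jaw":-1},{"tx":-0.0001,"ty":0.0012,"tz":0,"ax":0,"ay":0,"az":0,"jaw":-1},{"tx":-0.0002,"ty":0.0012,"tz":0,"ax":0,"ay":0,"az":0,"jaw":-1},{"tx":-0.0002,"ty":0.0012,"tz":0,"ax":0,"ay":0,"az":0,"jaw":-1},{"tx":-0.0002,"ty":0.0012,"tz":0,"ax":0,"ay":0,"az":0,"jaw":-1},{"tx":-0.0002,"ty":0.001,"tz":0,"ax":0,"ay":0,"az":0,"jaw":-1},{"tx":0,"ty":0,"tz":0,"ax":0,"ay":0,"az":0,"jaw":-1},{"tx":0,"ty":0,"tz":0,"ax":0,"ay":0,"az":0,"jaw":-1},{"tx":0,"ty":0,"tz":0,"ax":0,"ay":0,"az":0,"jaw":-1},{"tx":0,"ty":0,"tz":0,"ax":0,"ay":0,"az":0,"jaw":-1}]'
python3 st.py
```

```text
time: 18.1
ee_pos: [0.4785, 0.0255, 0.1834]
tcp_rot: [180.0, 0.2, 180.0]
wrist_force: [-0.9, 1.3, 7.5]
opening: 0.0243
grasp_force: 59.2
ang 170.8 crank~2.20 r 0.0901 Ft -1.1 Fr 1.1
```

Now I open slowly and rise clear.

```bash
python3 -m handwheel '[{"tx":0,"ty":0,"tz":0,"ax":0,"ay":0,"az":0,"jaw":-0.3},{"tx":0,"ty":0,"tz":0,"ax":0,"ay":0,"az":0,"jaw":-0.1},{"tx":0,"ty":0,"tz":0,"ax":0,"ay":0,"az":0,"jaw":0.2},{"tx":0,"ty":0,"tz":0,"ax":0,"ay":0,"az":0,"jaw":0.3},{"tx":0,"ty":0,"tz":0,"ax":0,"ay":0,"az":0,"jaw":0.3},{"tx":0,"ty":0,"tz":-0.04,"ax":0,"ay":0,"az":0,"jaw":0.3},{"tx":0,"ty":0,"tz":-0.05,"ax":0,"ay":0,"az":0,"jaw":0.3},{"tx":0,"ty":0,"tz":-0.03,"ax":0,"ay":0,"az":0,"jaw":0.3},{"tx":0,"ty":0,"tz":0,"ax":0,"ay":0,"az":0,"jaw":0.3},{"tx":0,"ty":0,"tz":0,"ax":0,"ay":0,"az":0,"jaw":0.3}]'
python3 - <<'E'
from h import *
a=cam("wrist");s=cam("scene")
ks=[blobs(s,"red",(230,160,420,300))[1] for s in (s,cam("scene"),cam("scene"))];print(ks)
cv2.imwrite("pics/w4.png",np.hstack([a['color'],s['color']])[:,:,::-1][:, :1120])
im=cv2.resize(np.vstack([a['color'],s['color']]),(400,600));cv2.imwrite("pics/w5.png",im[:,:,::-1])
E
```

```text
time: 19.35
ee_pos: [0.4779, 0.0254, 0.3004]
tcp_rot: [-180.0, -0.1, 180.0]
wrist_force: [-0.2, 0.1, -0.2]
opening: 0.0554
grasp_force: 0.0
[[(array([357. , 169.4]), [351, 160, 14, 21, 224])], [(array([357. , 169.4]), [351, 160, 14, 21, 226])], [(array([357. , 169.4]), [351, 160, 14, 21, 227])]]
```

View pics/w5.png

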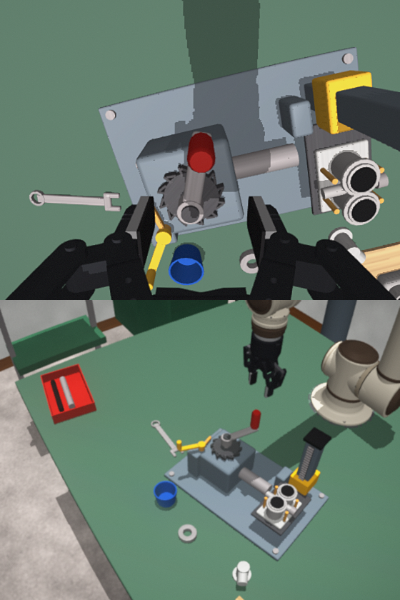

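The gripper is clear and the red knob stays at (357,169) in three scene frames. The lever is over and nothing around the lift has moved. With the pawl out and the crank holding still, the weight is on the pad, so I hand in.

```bash
python3 -c "
from workcell import workorder
print(workorder.job_done())"
```

```text
the job is handed in; nothing more can be done
None
```

The job is handed in, verdict not shown: the lever is over, the pawl is out, the carriage rests on the jack, the gripper is clear, and no bystander looked moved; I briefly overran the landing, to roughly 60 N on the pad by estimate (limit 90 N), then backed off.

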